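# Set the feeding kit in order on the aquarium shelf

### The job

Set the aquarium shelf in order: put the lid back on the ceramic jar, stand the wide tin in the middle of the black tray and the small tin centred on top of it. Beside the wide tin, also in the tray, lay the scraper head flat to its left, pointing straight from the front of the tray to the back, and stand the feeding cone on its wide end to its right, both side by side with the tin (neither nearer the front nor the back) and each with a gap of about 3 cm to it. Left and right are as seen from the robot; leave the bottle, the tong and the sponge where they are.

Things in the scene. Friction and masses are not known exactly. Their poses are not given: they have to be found in the camera images.
- tray: Fixed flat black plastic tray, 140 (x) by 270 (y) mm outside, with a 10 mm high rim 4 mm thick all round and a floor 4 mm thick (the inner floor lies 4 mm above the shelf). Origin: centre of its underside, on the shelf. Its own x axis runs from its front edge (towards the robot, with a 90 mm wide pull tab 6 to 8 mm high that sticks out 21 mm) to its back edge, its y axis to its left as seen from the robot. It stands turned by up to about 0.2 rad.
- jar: Fixed open white ceramic jar, round, 80 mm in diameter at the belly, 70 mm high; mouth 66 mm inside and 74 mm outside at the rim. Origin: centre of its underside, z up.
- lid: Loose lid of the jar, white ceramic: a 78 mm disc 6 mm thick, a plug below it 58 mm in diameter and 8 mm deep (goes into the mouth with 4 mm play all round), and a knob on top 20 mm in diameter and 26 mm tall. It lies knob up on its plug. Origin: centre of the plug's underside, so the disc reaches from 8 to 14 mm and the knob from 14 to 40 mm above the origin. Seated, the origin is 62 mm above the jar's. About 100 g.
- wide_tin: Loose closed metal tin, a flat cylinder 60 mm in diameter and 32 mm high, flat top. About 120 g. Upright at the start; its z axis is its axis, its origin the centre of its underside.
- small_tin: Loose closed metal tin, cylinder 40 mm in diameter and 26 mm high. About 50 g. Upright at the start; its z axis is its axis, its origin the centre of its underside.
- scraper: Loose spare algae scraper head lying flat: a grey block 50 (x) by 26 (y) by 24 (z) mm, with a thin steel blade 26 mm wide sticking out 13 mm at its +x end and a black round handle socket 18 mm across sticking out 13 mm at its -x end, 76 mm long in all. Origin: centre of its underside; its x axis is the long direction (either end may point to the back of the tray). About 70 g.
- cone: Loose blue plastic feeding cone standing on its wide end: 56 mm in diameter at the base, narrowing to 22 mm at 34 mm height, then a straight round stub 22 mm in diameter from 34 to 62 mm height. About 60 g. Upright at the start; its z axis is its axis, its origin the centre of its underside.
- bottle: Bystander: small loose dosing bottle 38 mm in diameter and 75 mm high, with a white cap. Origin: centre of its underside. Not to be moved.
- tong: Bystander: loose steel feeding tong, flat, about 150 mm long (x), 35 mm wide, lying flat, 6 mm high. Origin: its middle. Not to be moved.
- sponge: Bystander: loose grey sponge block 45 x 30 x 20 mm. Origin: centre of its underside. Not to be moved.
There are look-alikes about, which are no part of the job. Of the things shaped like the scraper, the grey one is meant. There is more than one size of the cone; the job needs the smaller.

How it is judged:
At the end, for the whole second after the job is handed in: Lid seated in jar; wide tin in mid tray (15 mm per axis); small tin centred on it (10 mm); in tray, level with tray middle (18 mm): scraper flat, left, front-to-back (0.26 rad), centre 73 mm from tin's, cone upright, right, 88 mm (both within 15); all upright, at rest; bystanders moved under 30 mm (horizontal distance between lid and jar below 0.008 m and z of lid in the frame of jar between 0.058 and 0.066 m and x of wide_tin in the frame of tray between -0.015 and 0.015 m and y of wide_tin in the frame of tray between -0.015 and 0.015 m and z of wide_tin in the frame of tray between 0.001 and 0.008 m and horizontal distance between small_tin and wide_tin below 0.01 m and z of small_tin in the frame of wide_tin between 0.028 and 0.036 m and horizontal distance between scraper and wide_tin between 0.058 and 0.088 m and x of scraper in the frame of tray between -0.018 and 0.018 m and z of scraper in the frame of tray between 0.001 and 0.008 m and y of scraper in the frame of tray above 0.03 m and horizontal distance between cone and wide_tin between 0.073 and 0.103 m and x of cone in the frame of tray between -0.018 and 0.018 m and z of cone in the frame of tray between 0.001 and 0.008 m and y of cone in the frame of tray below -0.03 m and angle between the x axis of scraper and the x axis of tray, either way round below 0.26 rad and angle between each of lid, wide_tin, small_tin, scraper, cone's own z axis and vertical below 0.1 rad and linear speed of each of lid, wide_tin, small_tin, scraper, cone below 0.02 m/s); the robot touches nothing.
It fails at once if the bottle is moved by more than 30 mm (distance of bottle from where it was at the start of the episode above 0.03 m).
It fails at once if the tong is moved by more than 30 mm (distance of tong from where it was at the start of the episode above 0.03 m).
It fails at once if the sponge is moved by more than 30 mm (distance of sponge from where it was at the start of the episode above 0.03 m).
It also fails if it takes over 118 s, if anything falls off the work surface, if the arm or the gripper's body presses on something with over 40 N, if the wrist force passes 120 N, or if a joint passes its speed limit or range.

### The arm

A 6-joint arm with a two-finger parallel gripper is mounted at the origin on the work surface. World frame = base frame: x ahead of the robot, y to its left, z up, the work surface at z = 0. Lengths are in m, angles in rad, forces in N, time in s.
With the tool pointing down it reaches from about 0.3 to 0.775 m from the base axis. Payload 14.6 kg.
Tool frame: the origin (TCP) lies at the very end of the fingers, on their centre line; the grasp point (between the pads) lies 19 mm behind it (manip.grip_depth is the distance from the TCP to the grasp point, in m); y points along the fingers, x is the direction in which the jaws open and shut, and the axes are right-handed (so a half turn about y gives the same grasp; the last joint's range is limited). The gripper opens to 85 mm and grips with 20 to 120 N. Pads are 22 mm wide; open, the fingers measure 114 mm over their backs; the gripper's body (76 mm by 85 mm) begins 54 mm behind the grasp point. The pads swing forward as they close: fully open they stand 13 mm farther back than shut.
Start: joints at [1.058, 0.3, 1.521, -0, 1.321, -0.067], TCP at [0.237, 0.496, 0.231] pointing down, gripper open.
Joint ranges: [-3.03, 3.03], [-0.79, 2.21], [0.23, 2.52], [-1.04, 4.18], [0, 3.07], [-2.55, 2.55]. Speed limits (rad/s): [2.22, 2.22, 2.57, 3.14, 3.14, 3.14].

### API

Orientations are given as a rotation vector (axis times angle).
In Python, from bench import manip, claw, monitor, eyes gives the robot as it stands. The module is installed in compiled form; this text tells all that it offers. Calls block until the motion is done:
- manip.goto(position, orientation): joint-space move of the TCP to a pose.
- manip.movel(position, frame=None, speed=0.15, f_stop=None): straight line of the TCP; frame=None keeps the orientation; speed is the mean speed in m/s. With f_stop (N) it stops when the force on the tool has changed by that much, and returns True; else False.
- manip.movej(angles): joint-space move.
- claw.release() and claw.grab(force=None): open the fingers fully, or close them until they stop; force is the grip in N (None keeps the last).
- manip.dwell(seconds).
- manip.ik(position, orientation): joint angles nearest the present ones, or None.
- monitor.observe(): the state.
- eyes.read_camera(name): name is "scene" or "top"; returns a dict with "pixels" (480x640x3 uint8, red, green, blue), "fx", "fy", "cx", "cy" (pixels), "dist_coeffs" ([k1, k2, p1, p2, k3] as OpenCV has them; the pictures are not rectified), "R" (3x3) and "t" (3): a world point X has camera coordinates R X + t. Camera axes: x right, y down, z forward; pixel columns grow to the right and rows downward; lengths in m; the calibration is good to about 2 mm. A picture is of the moment at which its call begins. There is no depth.
A pose or a line that the arm cannot do raises manip.PlanningError and nothing moves.
- manip.close_job(): hands the job in, once; it reports no verdict.
The state is a dict: "clock": time; "q": joint angles; "dq": joint speeds; "joint_torque": joint torques, N m; "eef_pos": TCP position; "eef_rot": TCP orientation; "contact_force": force on the tool from outside, world axes, zero at the start; "torque": the same for the moment, N m; "grip_width": opening from 0.0 (shut) to 1.0 (fully open).
Only numpy, scipy, OpenCV 4.12 (cv2) and the standard library are available. Lean on these libraries where they do the work, as an engineer would, in place of code of your own. Each camera call takes 0.05 s, during which the arm holds its last target.

## Working session

There is one attempt and no reset: what is moved stays moved. The work goes in short steps, each a Python script; the robot and the scene stay as the last script left them, time stands still between calls to the robot, and variables do not carry over. Pictures are saved under pics/ and viewed, and the job is handed in when it is done.

```bash
mkdir -p pics; python3 - <<'E'
from bench import manip, claw, monitor, eyes
import cv2,numpy as np
print(monitor.observe())
for n in("scene","top"):
    c=eyes.read_camera(n); cv2.imwrite(f"pics/{n}0.png",c["pixels"][:,:,::-1])
    print({k:np.round(v,4).tolist() for k,v in c.items() if k!="pixels"})
E
```

```text
{'clock': 0.0, 'q': array([ 1.05841553e+00,  3.00490936e-01,  1.52162179e+00,  4.13322324e-06,
        1.32067831e+00, -6.66121975e-02]), 'dq': array([ 0.00033756, -0.00037466, -0.00211989,  0.00017968,  0.00048232,
        0.0005992 ]), 'joint_torque': array([ 1.31605790e-03, -5.43485391e+01, -3.61805034e+01,  6.88846467e-05,
        3.82648504e-03,  4.23259132e-05]), 'eef_pos': array([0.23702135, 0.49603705, 0.23069321]), 'eef_rot': array([-1.38829394, -0.87409943,  0.87583181]), 'contact_force': array([ 0.14703272, -0.2872841 , -0.5950219 ]), 'torque': array([ 0.00589597,  0.02264549, -0.0267416 ]), 'grip_width': 1.0020761204732982}
{'fx': 504.6704, 'fy': 504.6704, 'cx': 311.9238, 'cy': 243.2122, 'dist_coeffs': [0.0025, 0.0, 0.0, 0.0, 0.0], 'R': [[0.1285, 0.9917, -0.0074], [0.6665, -0.0918, -0.7398], [-0.7344, 0.0901, -0.6727]], 't': [-0.0353, -0.3195, 1.4356]}
{'fx': 514.8789, 'fy': 514.8789, 'cx': 322.7475, 'cy': 241.4445, 'dist_coeffs': [-0.1358, 0.0, 0.0, 0.0, 0.0], 'R': [[0.0293, -0.9994, 0.0172], [-0.995, -0.0308, -0.0948], [0.0953, -0.0143, -0.9953]], 't': [-0.0741, 0.5152, 1.1231]}
```

View pics/scene0.png

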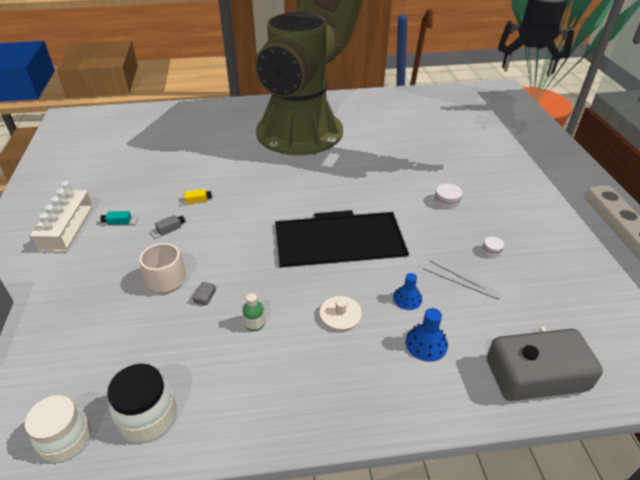

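View pics/top0.png

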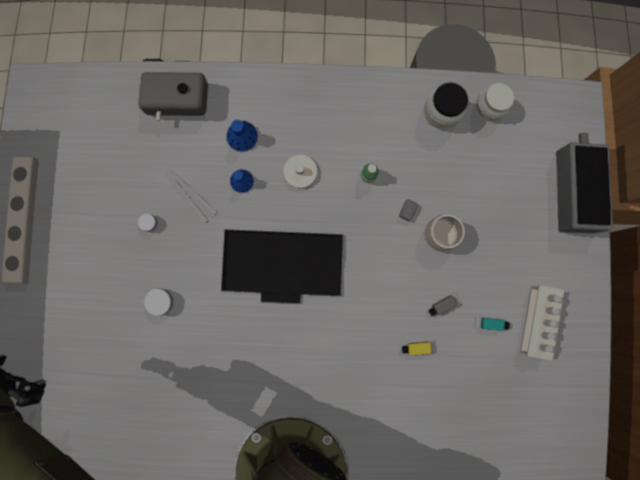

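The top view has +x up and +y to the left.
- **Cones:** (242,181) and (242,136). The first looks smaller, so it is the one meant.
- **Scraper shapes:** grey (444,305), teal (495,324), yellow (418,349). Grey is meant.
- **Other grey block:** the one at (409,210) is the sponge.

Next I'll enlarge crops to confirm and measure.

```bash
python3 - <<'E'
import cv2,numpy as np
im=cv2.imread("pics/top0.png")
def crop(n,x,y,w,h,s):
    cv2.imwrite(f"pics/{n}.png",cv2.resize(im[y:y+h,x:x+w],None,fx=s,fy=s,interpolation=cv2.INTER_CUBIC))
crop("c_a",130,110,200,150,4)   # cones,lid,small tin
crop("c_b",340,140,130,100,6) # jar bottle sponge
crop("c_c",390,270,130,90,6) # scrapers
crop("c_d",130,220,220,100,3.6) # tray, wide tin
E
```

```text
(no output)
```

View pics/c_a.png

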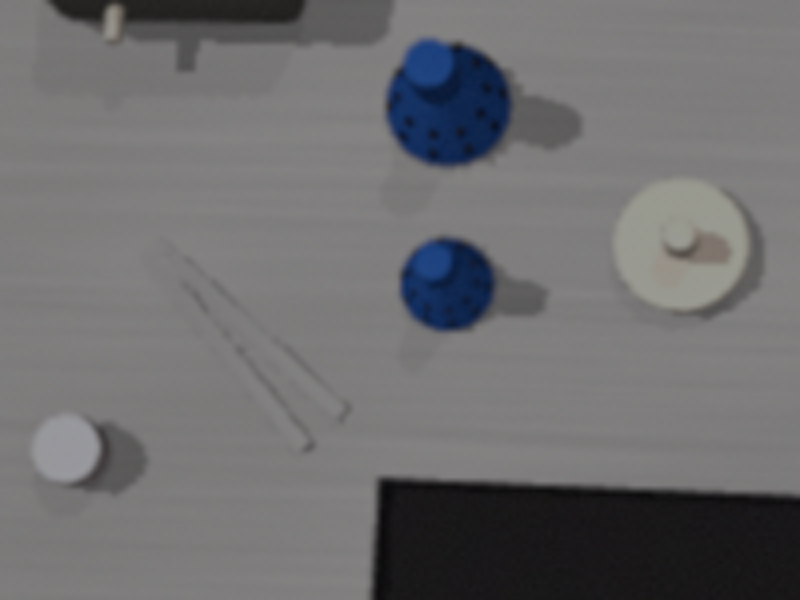

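View pics/c_b.png

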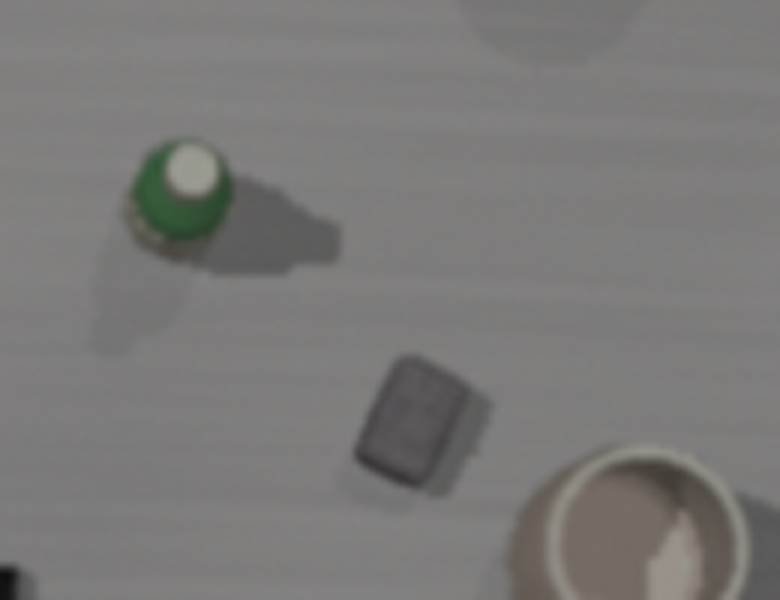

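View pics/c_c.png

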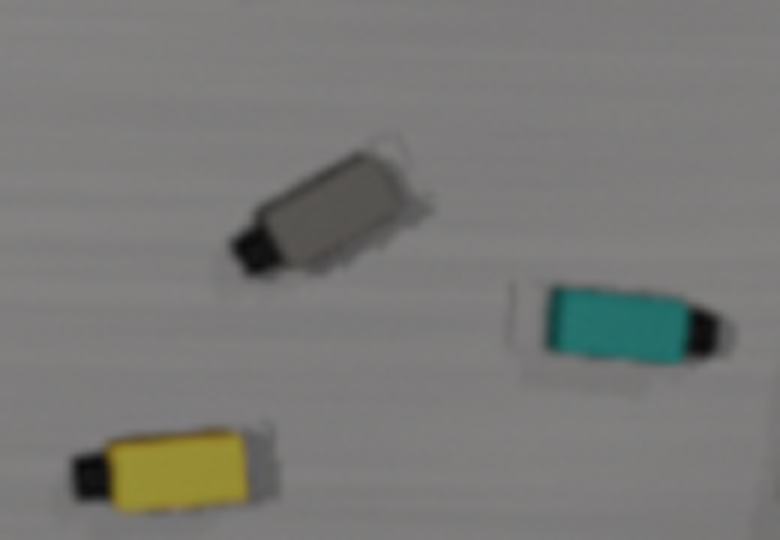

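View pics/c_d.png

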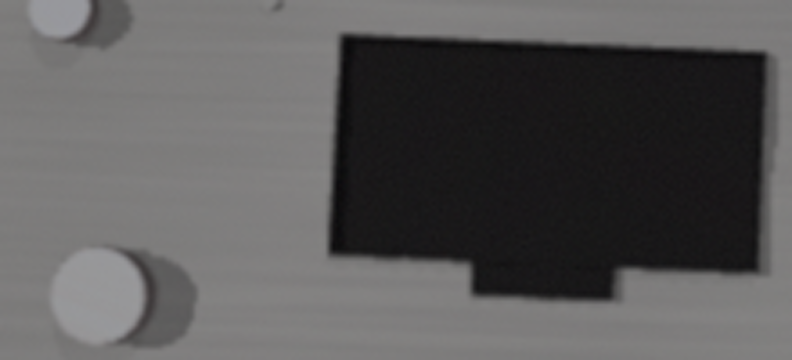

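The crops confirm the grey scraper block, with its black socket at (432,311) and blade towards (455,297). They also confirm the cone at (241.6,181), base about 23 px, is the smaller one; the other measures about 31 px. I still need the jar and scraper closer, and the scene camera for cross-checks.

```bash
python3 - <<'E'
import cv2,numpy as np
def crop(im,n,x,y,w,h,s):
    cv2.imwrite(f"pics/{n}.png",cv2.resize(im[y:y+h,x:x+w],None,fx=s,fy=s,interpolation=cv2.INTER_CUBIC))
im=cv2.convertScaleAbs(cv2.imread("pics/top0.png"),alpha=1.7)
crop(im,"d_a",420,205,55,55,10)
crop(im,"d_b",420,285,50,40,14)
im=cv2.imread("pics/scene0.png")
crop(im,"s_a",260,170,260,180,3)
crop(im,"s_b",130,205,100,95,6)
E
```

```text
(no output)
```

View pics/d_a.png

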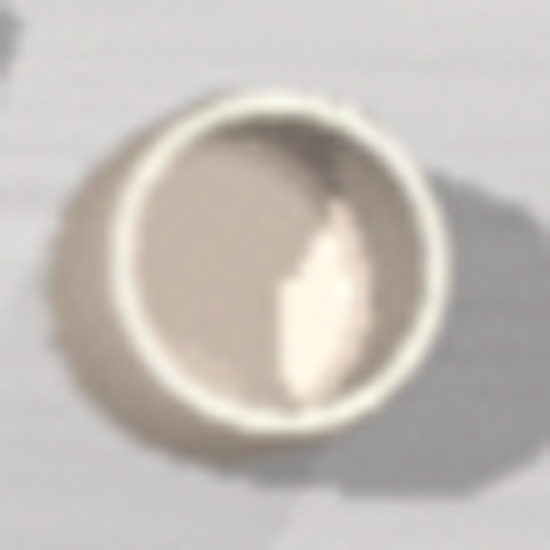

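View pics/d_b.png

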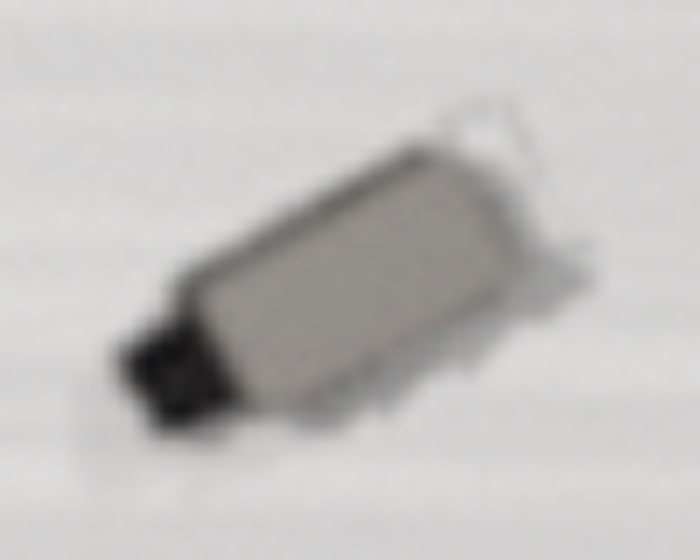

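View pics/s_a.png

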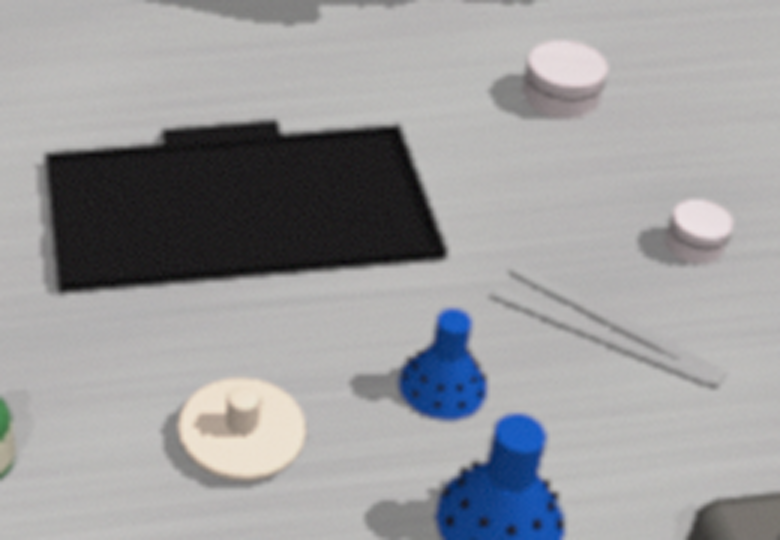

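View pics/s_b.png

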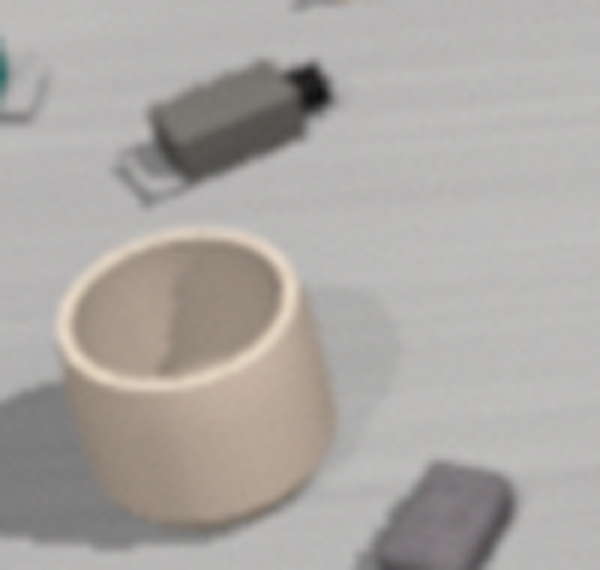

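```bash
cat > h.py <<'E'
import cv2,numpy as np
from bench import manip, claw, monitor, eyes
def cam(n):
    c=eyes.read_camera(n); return c
def back(c,uv,z):
    K=np.array([[c["fx"],0,c["cx"]],[0,c["fy"],c["cy"]],[0,0,1.]])
    p=cv2.undistortPoints(np.array([[uv]],float),K,np.array(c["dist_coeffs"]))[0,0]
    R=np.array(c["R"]);t=np.array(c["t"]); o=-R.T@t; d=R.T@np.array([p[0],p[1],1.])
    return (o+d*(z-o[2])/d[2])[:2]
E
python3 - <<'E'
from h import *
T=cam("top");S=cam("scene")
np.set_printoptions(precision=4,suppress=True)
h=lambda uv,s,o:(np.array(uv)+.5)/s-.5+np.array(o)
def ta(u,v):return h((u,v),4,(130,110))
def tb(u,v):return h((u,v),14,(420,285))
def td(u,v):return h((u,v),3.6,(130,220))
def sa(u,v):return h((u,v),3,(260,170))
def sb(u,v):return h((u,v),6,(130,205))
P=[("cone base",ta(447,285),None,.003),("cone top",ta(433,262),sa(453,322),.062),
("lid disc",ta(681,245),sa(242,428),.014),("knob",ta(680,235),sa(243,396),.04),
("small",ta(67,450),sa(701,221.5),.026),("wide",td(99,296.5),sa(566,68),.032),
("jar",h((279,262),10,(420,205)),sb(180,309),.07),
("scr",tb(345,280),sb(226,105),.024),("socket",tb(170,380),None,.012),("scr blade end",tb(472,208),None,.024),("scr sock end",tb(222,355),None,.024),
("bottle cap",h((191,169),6,(340,140)),None,.075),("sponge",h((412,422),6,(340,140)),None,.02)]
for n,a,b,z in P: print(n,back(T,a,z),back(S,b,z) if b is not None else "")
c=[back(T,td(*p),.01) for p in [(341,35),(767,52),(759,272),(330,254)]]
d=[back(S,sa(*p),.01) for p in [(446,256),(61,291),(47,155),(400,126)]]
for c in(c,d):
    c=np.array(c);print(c.tolist(),c.mean(0),np.linalg.norm(np.roll(c,-1,0)-c,axis=1))
    for v in(c[0]-c[1],c[3]-c[2]): print("yaw",np.arctan2(-v[0],v[1]))
    for v in(c[0]-c[3],c[1]-c[2]): print("yaw",np.arctan2(v[1],v[0]))
E
```

```text
cone base [0.6537 0.1327] 
cone top [0.6538 0.1322] [0.6591 0.1325]
lid disc [ 0.6786 -0.0017] [ 0.6846 -0.0006]
knob [ 0.6782 -0.0018] [ 0.6816 -0.0003]
small [0.5486 0.3413] [0.5561 0.3407]
wide [0.3704 0.3045] [0.3811 0.303 ]
jar [ 0.5446 -0.3282] [ 0.5488 -0.326 ]
scr [ 0.384  -0.3343] [ 0.3909 -0.3335]
socket [ 0.367  -0.3089] 
scr blade end [ 0.3959 -0.3549] 
scr sock end [ 0.3716 -0.3145] 
bottle cap [ 0.6766 -0.1589] 
sponge [ 0.5955 -0.2505] 
[[0.5392225310789199, 0.165162832711077], [0.5367458667457634, -0.10345708323042666], [0.39881626140819515, -0.10206997066423645], [0.40158503573034166, 0.16580247301375026]] [0.4691 0.0314] [0.2686 0.1379 0.2679 0.1376]
yaw -0.00921969672131163
yaw -0.010335798966621575
yaw -0.00464724889313568
yaw -0.01005633129311538
[[0.5496943297747854, 0.16475008208401404], [0.5476915316404027, -0.10023214726050664], [0.40385658241672395, -0.098818938120582], [0.4063372660434875, 0.16857242727742872]] [0.4769 0.0336] [0.265  0.1438 0.2674 0.1434]
yaw -0.0075580917359761995
yaw -0.00927708513158549
yaw -0.026656794471078254
yaw -0.00982489774253053
```

Between the two cameras, y agrees to about 2 mm. In x, the scene camera reads 4–10 mm farther out than the top camera. I'll hover over the scraper and use the known TCP to see which camera is right.

```bash
cat >> h.py <<'E'
from scipy.spatial.transform import Rotation as Ro
def ori(th):
    c,s=np.cos(th),np.sin(th)
    return Ro.from_matrix(np.array([[c,0,-s],[s,0,c],[0,-1,0]])).as_rotvec()
def hover(xy,th,z=.2):
    """goto pose, choosing the half turn with least joint motion"""
    q0=monitor.observe()["q"]; best=None
    for k in(0,np.pi):
        q=manip.ik([*xy,z],ori(th+k))
        if q is not None:
            d=np.abs(np.array(q)-q0).max()
            if best is None or d<best[0]: best=(d,k,q)
    manip.goto([*xy,z],ori(th+best[1])); return best[1],np.round(best[2],2)
def st():
    o=monitor.observe(); print("t %.1f pos %s F %s grip %.3f"%(o["clock"],o["eef_pos"].round(4),o["contact_force"].round(1),o["grip_width"])); return o
def snap(n):
    for k in("scene","top"):
        c=cam(k); cv2.imwrite(f"pics/{n}_{k}.png",c["pixels"][:,:,::-1])
def crop(src,x,y,w,h,s,n,a=1.):
    im=cv2.convertScaleAbs(cv2.imread(f"pics/{src}.png"),alpha=a)
    cv2.imwrite(f"pics/{n}.png",cv2.resize(im[y:y+h,x:x+w],None,fx=s,fy=s,interpolation=cv2.INTER_CUBIC))
def proj(c,X):
    K=np.array([[c["fx"],0,c["cx"]],[0,c["fy"],c["cy"]],[0,0,1.]])
    return cv2.projectPoints(np.array([X],float),cv2.Rodrigues(np.array(c["R"]))[0],np.array(c["t"]),K,np.array(c["dist_coeffs"]))[0][0,0]
E
python3 - <<'E'
from h import *
xy=(.386,-.334)
print(hover(xy,.55)); st()
claw.grab(20); 
manip.movel([*xy,.07],speed=.25); o=st()
snap("h1")
for k in("scene","top"): print(k,proj(cam(k),o["eef_pos"]))
claw.release()
crop("h1_scene",110,150,130,100,6,"h1a"); crop("h1_top",380,240,130,100,6,"h1b",1.7)
E
```

```text
(0, array([-0.79,  0.24,  1.67,  0.  ,  1.23, -1.34]))
t 3.2 pos [ 0.3864 -0.3336  0.2   ] F [-0.9  0.4  0.4] grip 1.000
t 4.6 pos [ 0.3865 -0.3344  0.0711] F [ 0.7  0.4 -0.6] grip -0.002
scene [162.52879235 203.79794416]
top [449.7349703  303.93902636]
```

View pics/h1a.png

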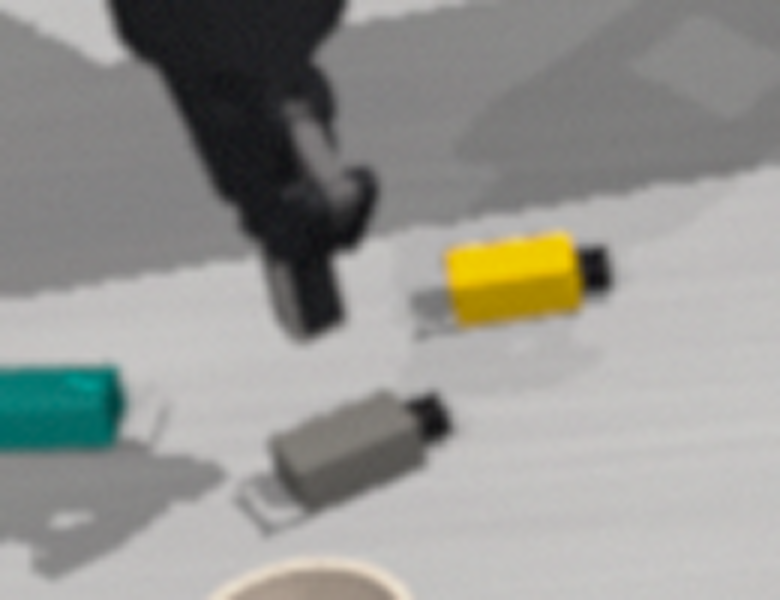

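View pics/h1b.png

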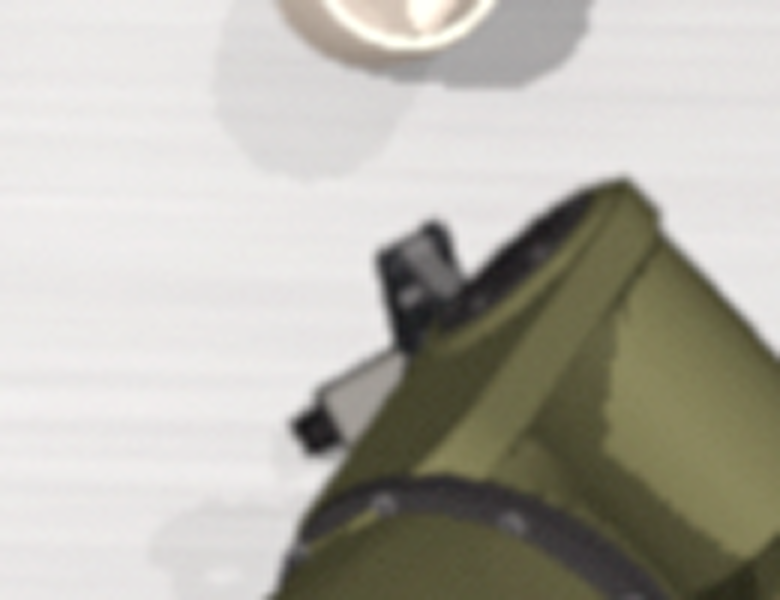

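In the scene camera the shut fingertip projects to (162.5,203.8), and it appears at about (161.3,204.2). That camera is good to about 2 mm, so x lies nearer its values. I'll use blended positions and grasp the scraper.

```bash
python3 - <<'E'
from h import *
xy=(.3885,-.334)
manip.movel([*xy,.07],speed=.15)
print(manip.movel([*xy,.003],speed=.1,f_stop=15)); st()
claw.grab(40); st()
manip.movel([*xy,.12],speed=.2); st()
snap("g1"); crop("g1_scene",90,90,160,140,5,"g1a")
E
```

```text
False
t 6.7 pos [ 0.3887 -0.3343  0.0035] F [ 1.   0.4 -0.8] grip 1.001
t 7.2 pos [ 0.3887 -0.3342  0.0033] F [-0.3  0.9  5.9] grip 0.294
t 8.0 pos [ 0.3881 -0.3336  0.1188] F [-0.4  0.3 -1.8] grip 0.294
```

View pics/g1a.png

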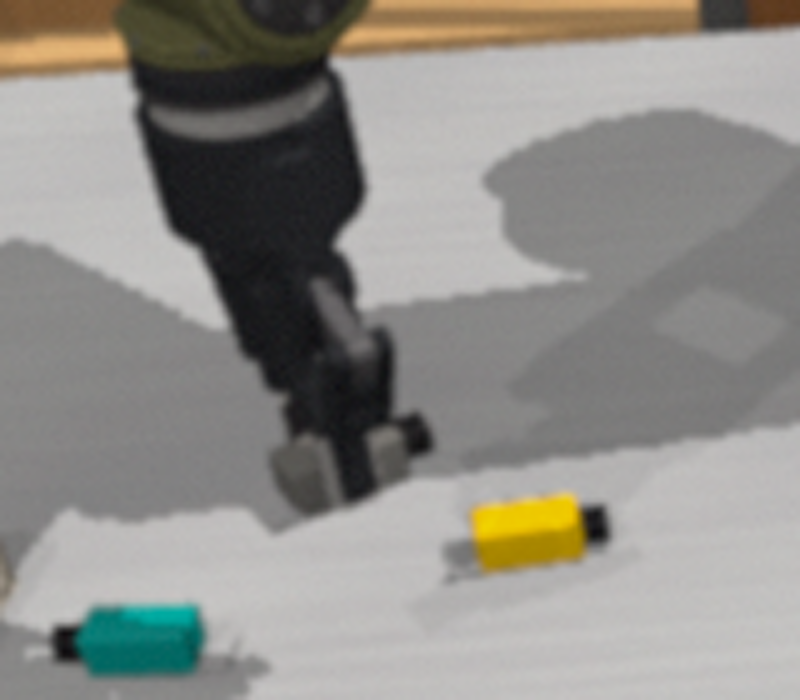

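The scraper is held level near its middle, and the 25 mm grip opening fits its 26 mm width. I'll place it in the tray now.

```bash
cat >> h.py <<'E'
C=np.array([.473,.0325]); YAW=-.009
def tr(x,y):
    c,s=np.cos(YAW),np.sin(YAW); return C+np.array([c*x-s*y,s*x+c*y])
E
python3 - <<'E'
from h import *
p=tr(0,.073)
o=monitor.observe()
# present jaw angle .55 -> want scraper yaw -1.02 -> YAW : rotate by 1.02+YAW (keep same k)
th=.55+1.02+YAW
for k in (0,np.pi):
    q=manip.ik([*p,.15],ori(th+k)); print(k,None if q is None else np.round(q,2))
print(hover(p,th,.15)); st()
print(manip.movel([*p,.03],speed=.2))
print(manip.movel([*p,.0065],speed=.05,f_stop=8)); st()
claw.release(); manip.dwell(.2)
manip.movel([*p,.2],speed=.25); st()
k=hover((.6,.3),np.pi/2,.22); print(k)
snap("p1"); crop("p1_top",210,215,150,100,5,"p1a",1.7); crop("p1_scene",260,190,160,90,5,"p1b")
E
```

```text
0 [ 0.14  0.24  1.79 -0.    1.1  -1.42]
3.141592653589793 [0.14 0.24 1.79 0.   1.1  1.72]
(0, array([ 0.14,  0.24,  1.79, -0.  ,  1.1 , -1.42]))
t 9.7 pos [0.4738 0.1048 0.1499] F [-0.3  0.  -1.2] grip 0.298
False
True
t 10.9 pos [0.4734 0.1055 0.0071] F [-1.  -0.5  5.7] grip 0.294
t 12.7 pos [0.4731 0.1054 0.1987] F [-0.6 -0.7 -0.5] grip 0.999
(0, array([ 0.41,  0.58,  1.14,  0.  ,  1.41, -1.16]))
```

View pics/p1a.png

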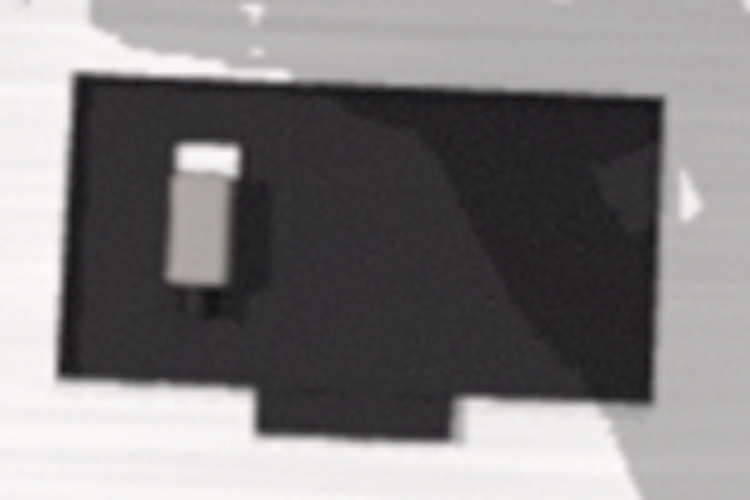

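View pics/p1b.png

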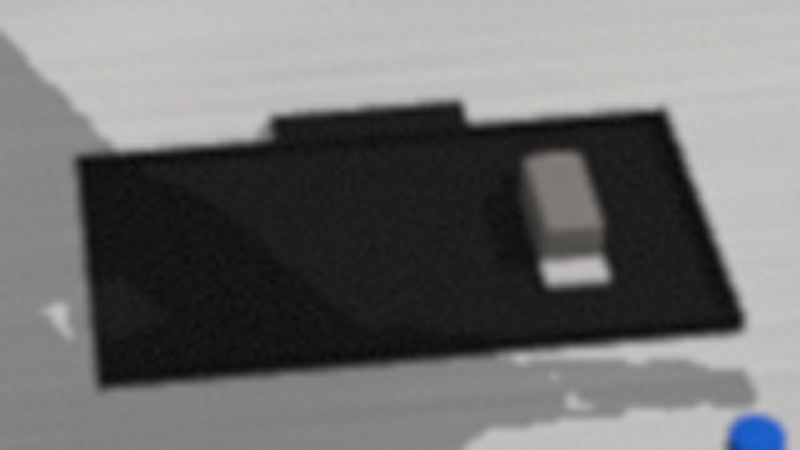

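The scraper lies flat at top crop (200,229), parallel to the tray edges, about 71 mm left of the tray centre (363,238) and within about 2 mm of level with it. The cone is next.

```bash
python3 - <<'E'
from h import *
xy=(.6565,.1325)
print(hover(xy,np.pi/2,.2))
print(manip.movel([*xy,.036],speed=.2,f_stop=10)); st()
claw.grab(30); st()
manip.movel([*xy,.15],speed=.2); st()
snap("g2"); crop("g2_scene",330,170,160,140,5,"g2a")
E
```

```text
(0, array([ 0.14,  0.6 ,  1.17,  0.  ,  1.37, -1.43]))
False
t 15.4 pos [0.6572 0.1329 0.0375] F [ 0.3 -0.2  0.4] grip 0.999
t 16.0 pos [0.6566 0.1325 0.0363] F [-1.5  0.   2.6] grip 0.246
t 16.7 pos [0.6559 0.1324 0.1484] F [-0.9 -0.2 -0.3] grip 0.245
```

View pics/g2a.png

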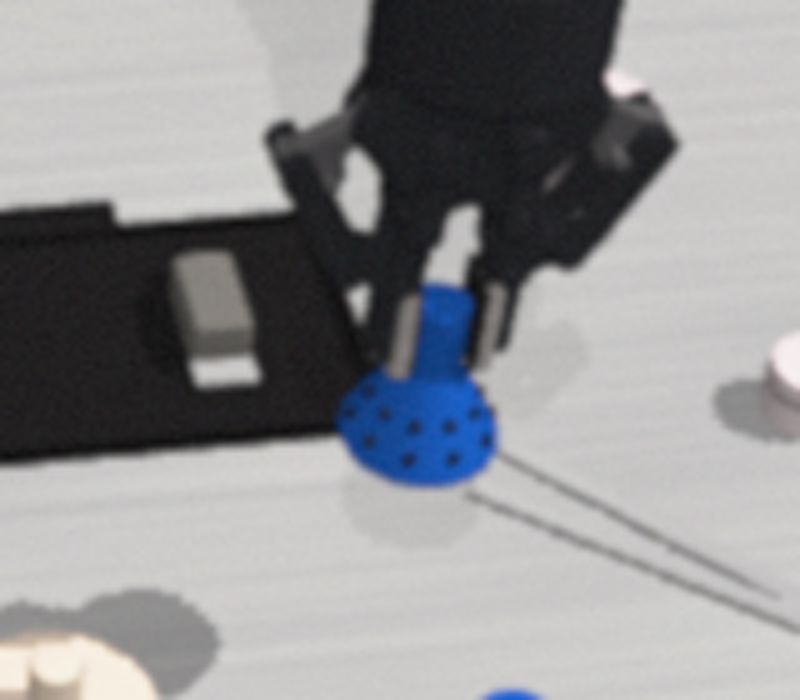

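The cone is held upright by its stub; the 21 mm grip opening fits its 22 mm. I'll place it, then pick up the wide tin.

```bash
python3 - <<'E'
from h import *
p=tr(0,-.088)
print(hover(p,np.pi/2+YAW,.16))
manip.movel([*p,.055],speed=.2)
print(manip.movel([*p,.0395],speed=.04,f_stop=6)); st()
claw.release(); manip.dwell(.2)
manip.movel([*p,.2],speed=.25); st()
xy=(.3765,.304)
print(hover(xy,0,.15))
snap("p2"); crop("p2_top",210,215,150,100,5,"p2a",1.7); crop("p2_scene",260,170,220,120,3.6,"p2b")
E
```

```text
(0, array([-0.19,  0.21,  1.81, -0.  ,  1.12, -1.76]))
True
t 18.9 pos [ 0.4723 -0.0555  0.0399] F [ 0.3 -0.3  2.7] grip 0.246
t 20.6 pos [ 0.4717 -0.0554  0.1987] F [-1.  -0.8 -0.4] grip 0.998
(3.141592653589793, array([ 0.6 ,  0.24,  1.8 , -0.  ,  1.1 , -2.54]))
```

View pics/p2a.png

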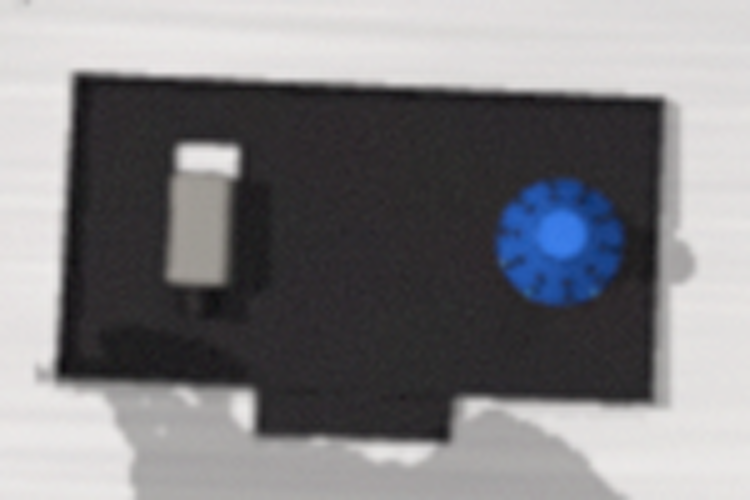

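View pics/p2b.png

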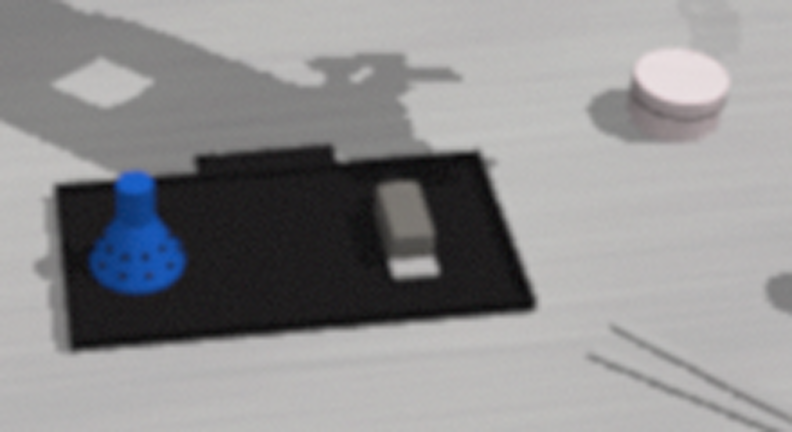

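Top crop: the cone stands at (561,242), about 86 mm right of the tray middle and about 1.5 mm off level. J6 is near its limit, so I'll use the other half turn for the wide tin.

```bash
sed -i 's/d=np.abs(np.array(q)-q0).max()/d=np.abs(np.array(q)-q0).max()+10*(abs(q[5])>2.2)/' h.py; python3 - <<'E'
from h import *
xy=(.3765,.304)
print(hover(xy,0,.15)); 
manip.movel([*xy,.05],speed=.2,f_stop=15)
print(manip.movel([*xy,.001],speed=.1,f_stop=12)); st()
claw.grab(40); st()
manip.movel([*xy,.14],speed=.2); st()
snap("g3"); crop("g3_scene",370,80,160,140,5,"g3a")
E
```

```text
(0, array([0.6 , 0.24, 1.8 , 0.  , 1.1 , 0.6 ]))
False
t 26.0 pos [0.3768 0.3043 0.0016] F [ 0.3 -0.6 -0.2] grip 0.997
t 26.4 pos [0.3768 0.3042 0.0019] F [-2.1 -2.1  8.2] grip 0.689
t 27.2 pos [0.3761 0.3037 0.139 ] F [-0.3  0.2 -1.1] grip 0.691
```

View pics/g3a.png

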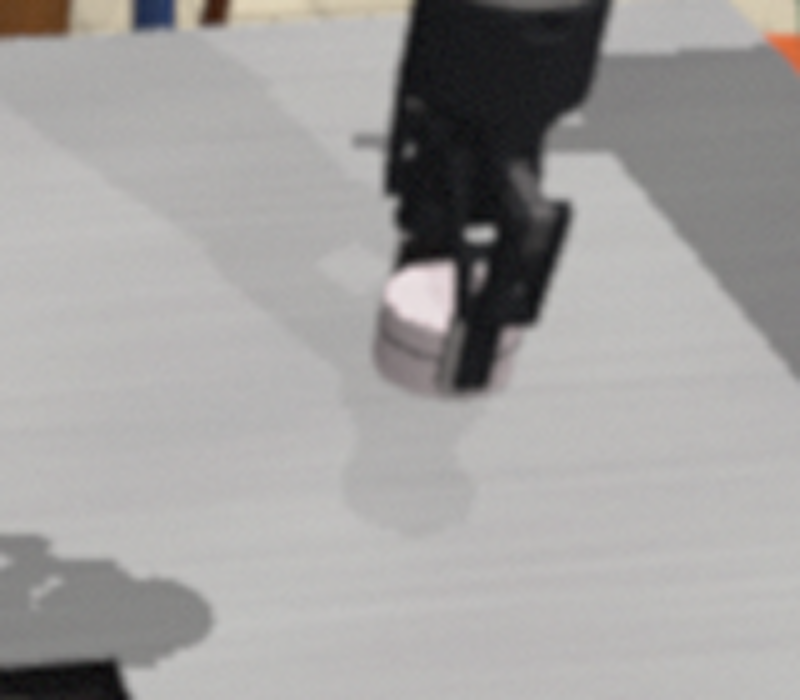

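The tin is held (0.69 × 85 = 59 mm). I'll place it with a force stop so it settles flat.

```bash
python3 - <<'E'
from h import *
p=tr(0,0)
manip.movel([.40,.25,.15],speed=.3)
print(hover(p,YAW,.15))
manip.movel([*p,.03],speed=.2)
print(manip.movel([*p,.0045],speed=.03,f_stop=6)); st()
claw.release(); manip.dwell(.2)
manip.movel([*p,.2],speed=.25); st()
xy=(.5525,.341)
print(hover(xy,0,.15)); 
snap("p3"); crop("p3_top",210,215,150,100,5,"p3a",1.7); crop("p3_scene",260,170,220,120,3.6,"p3b")
E
```

```text
(0, array([-0.01,  0.22,  1.82, -0.  ,  1.1 ,  0.  ]))
True
t 30.1 pos [0.4728 0.0325 0.0059] F [-1.7  0.5  7.7] grip 0.690
t 31.6 pos [0.4724 0.0325 0.1987] F [ 0.8 -0.9 -0.6] grip 1.002
(0, array([0.5 , 0.59, 1.3 , 0.  , 1.25, 0.5 ]))
```

View pics/p3a.png

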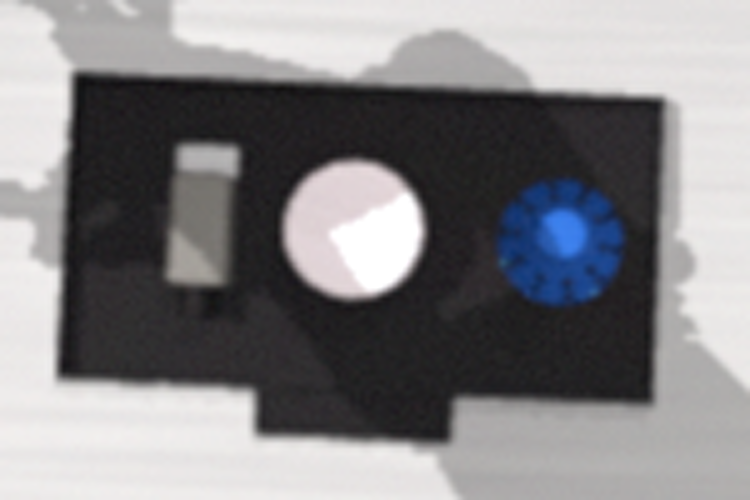

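View pics/p3b.png

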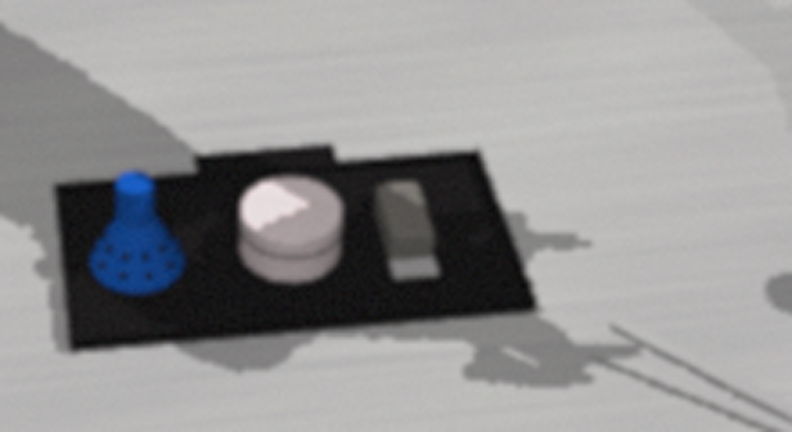

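```bash
python3 - <<'E'
from h import *
T=cam("top");S=cam("scene")
t=lambda u,v:(u/5+210-.4,v/5+215-.4); s=lambda u,v:(u/3.6+260-.36,v/3.6+170-.36)
for n,a,b,z in [("tin",t(354,229),s(292,214),.036),("scr",t(200,229),s(403,211),.028),("cone",t(562,234),s(135,182),.066)]:
    print(n,back(T,a,z).round(4),back(S,b,z).round(4))
ct=np.mean([back(T,t(*p),.01) for p in[(75,73),(664,98),(653,403),(60,378)]],0)
cs=np.mean([back(S,s(*p),.01) for p in[(57,184),(480,151),(536,308),(74,349)]],0)
print(ct,cs)
E
```

```text
tin [0.4713 0.0335] [0.4796 0.0349]
scr [0.4696 0.1024] [0.4768 0.1022]
cone [ 0.4703 -0.0576] [ 0.474 -0.056]
[0.46911202 0.03137878] [0.4764355  0.03384965]
```

All three sit within about 3 mm of plan in both cameras relative to the tray: scraper to tin about 68 mm, cone to tin about 91 mm. The small tin is next.

```bash
python3 - <<'E'
from h import *
xy=(.551,.341)
manip.movel([*xy,.05],speed=.2,f_stop=15)
print(manip.movel([*xy,.001],speed=.08,f_stop=12)); st()
claw.grab(30); st()
manip.movel([*xy,.15],speed=.2); st()
p=(.4728,.034)
print(hover(p,YAW,.16))
manip.movel([*p,.055],speed=.2)
snap("g4"); crop("g4_scene",270,120,160,140,5,"g4a")
E
```

```text
False
t 34.4 pos [0.5512 0.3411 0.0012] F [-0.1  0.1  0.5] grip 1.004
t 34.9 pos [0.5512 0.3411 0.0015] F [-0.2 -0.4  3.7] grip 0.458
t 35.8 pos [0.5505 0.3407 0.1485] F [ 0.2  0.  -1.7] grip 0.459
(0, array([-0.01,  0.21,  1.81, -0.  ,  1.12,  0.  ]))
```

View pics/g4a.png

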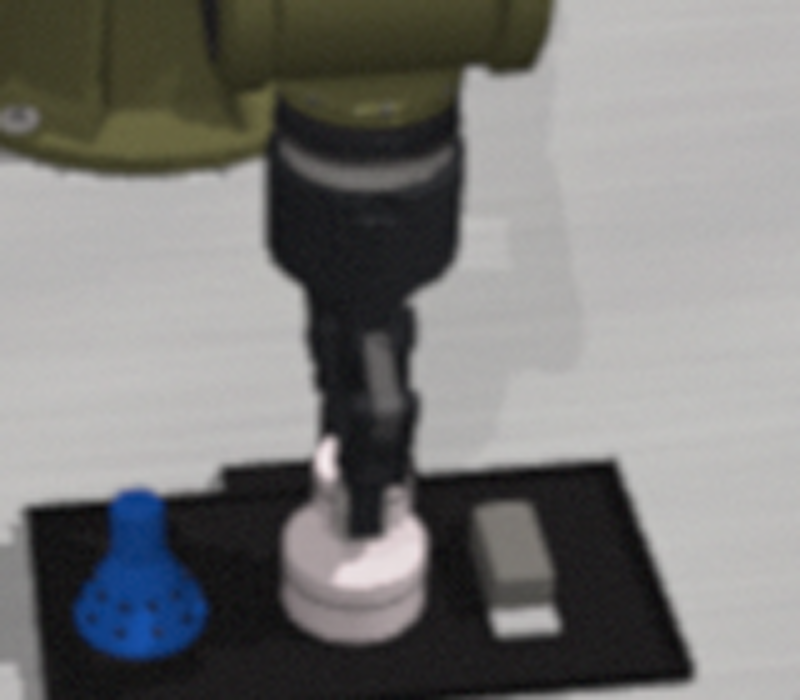

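The tin is held over the wide tin, about 2 mm too far left (crop centre 363 against 355, partly perspective). I'll shift it 2 mm and set it down.

```bash
python3 - <<'E'
from h import *
p=(.4728,.032)
manip.movel([*p,.05],speed=.1)
print(manip.movel([*p,.036],speed=.025,f_stop=5)); st()
claw.release(); manip.dwell(.2)
manip.movel([*p,.2],speed=.25); st()
xy=(.681,-.0015)
print(hover(xy,np.pi/2,.15)); 
snap("p4"); crop("p4_top",210,215,150,100,5,"p4a",1.7); crop("p4_scene",260,170,160,120,5,"p4b")
E
```

```text
True
t 38.6 pos [0.4727 0.032  0.0374] F [-2.7  0.3  7.7] grip 0.460
t 40.1 pos [0.4723 0.032  0.1987] F [-0.9  0.4 -1.2] grip 1.002
(3.141592653589793, array([-0.06,  0.66,  1.19, -0.  ,  1.3 ,  1.51]))
```

View pics/p4a.png

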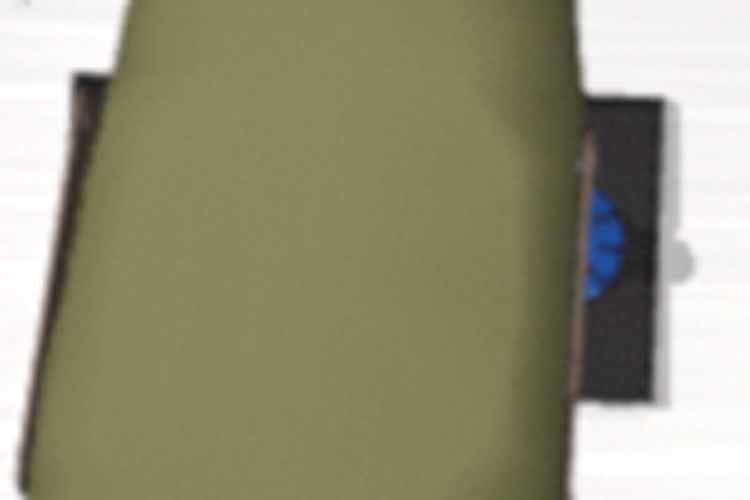

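View pics/p4b.png

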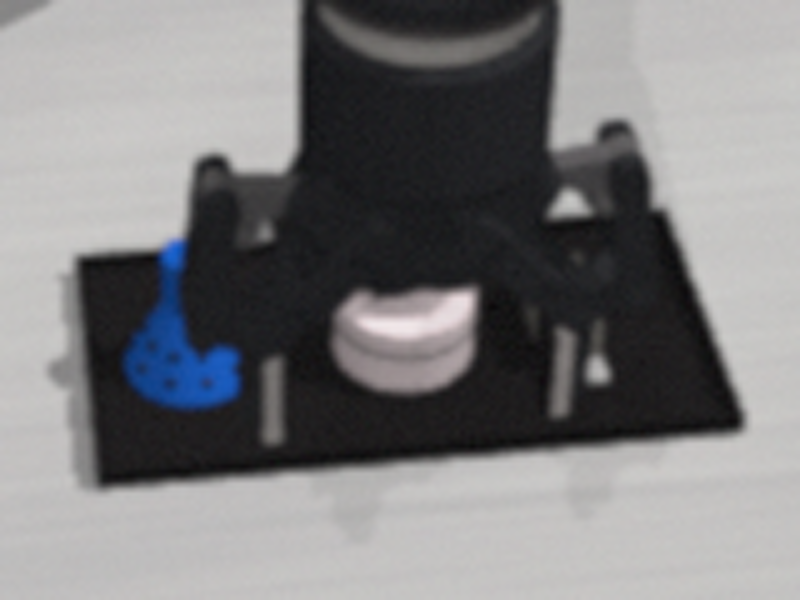

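The arm hides the stack, so I'll check it later. Now the lid.

```bash
python3 - <<'E'
from h import *
xy=(.680,-.0015)
manip.movel([*xy,.06],speed=.2,f_stop=15)
print(manip.movel([*xy,.0165],speed=.08,f_stop=10)); st()
claw.grab(50); st()
manip.movel([*xy,.16],speed=.15); st()
p=(.680-.1338,-.0015-.3265)
print(hover(p,np.pi/2,.17)); 
manip.movel([*p,.105],speed=.15); o=st()
snap("g5"); crop("g5_scene",80,150,160,140,5,"g5a"); crop("g5_top",390,180,110,100,6,"g5b",1.5)
E
```

```text
False
t 42.8 pos [ 0.6801 -0.0015  0.0166] F [-0.1 -0.1  0.7] grip 1.000
t 43.5 pos [ 0.6802 -0.0015  0.0169] F [-0.7 -0.2  3.6] grip 0.214
t 44.6 pos [ 0.6796 -0.0015  0.1587] F [ 0.   0.3 -1.4] grip 0.214
(3.141592653589793, array([-0.6 ,  0.54,  1.32, -0.  ,  1.28,  0.97]))
t 46.5 pos [ 0.5468 -0.3278  0.1057] F [ 0.2 -0.4 -1. ] grip 0.213
```

View pics/g5a.png

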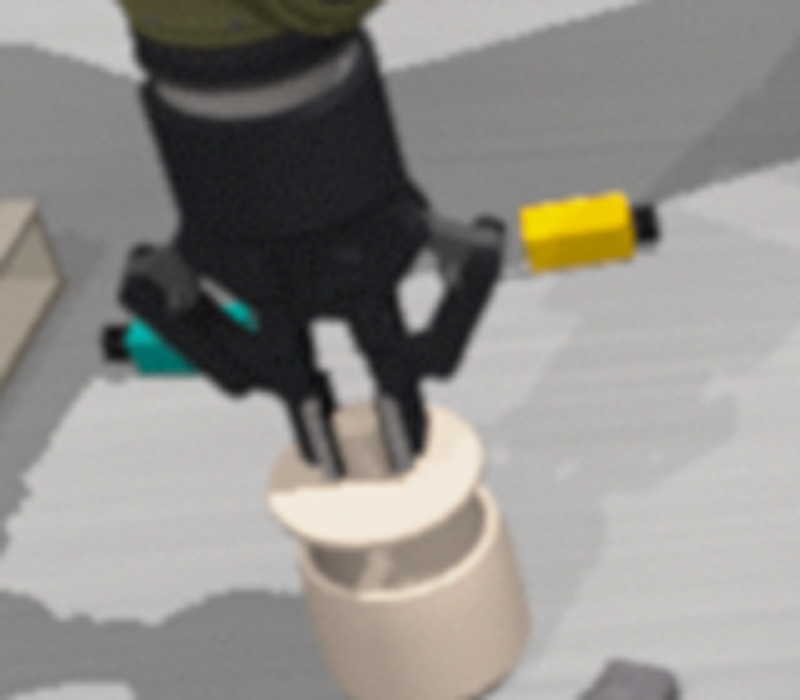

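View pics/g5b.png

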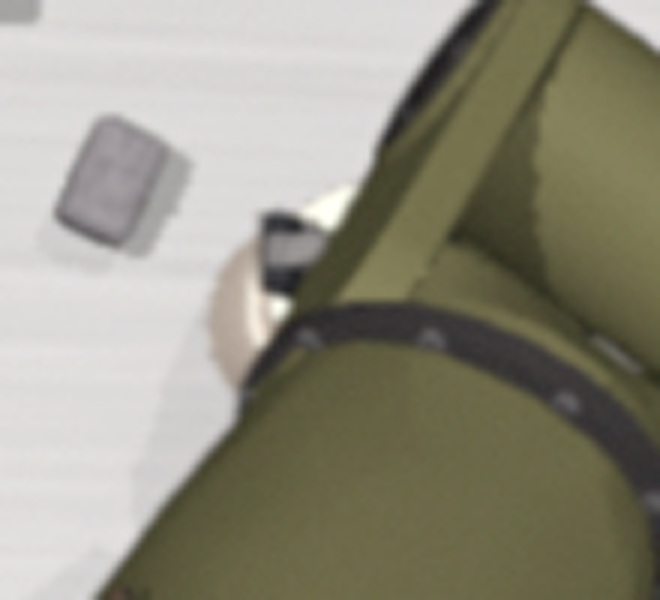

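```bash
python3 - <<'E'
from h import *
crop("g5_top",210,215,150,100,5,"g5c",1.7)
E
```

```text
(no output)
```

View pics/g5c.png

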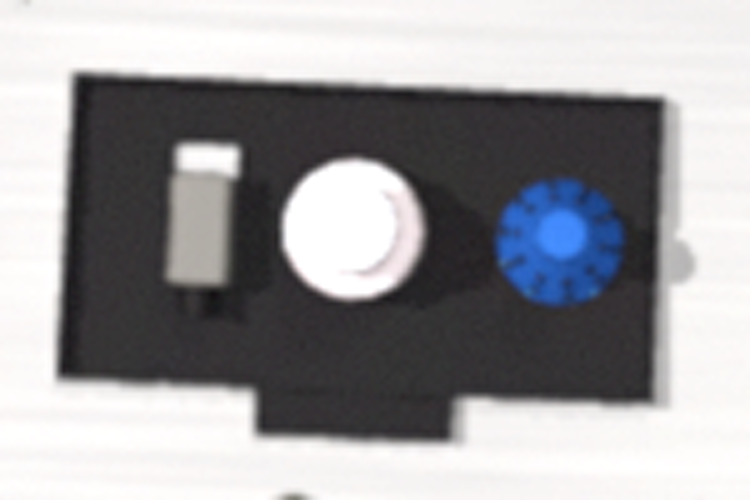

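I'll overlay the projected disc and rim circles to compare the lid with the jar.

```bash
cat > ov.py <<'E'
from h import *
def overlay(src,x0,y0,w,h,s,n,circs):
    S=cam("scene"); crop(src,x0,y0,w,h,s,n); im=cv2.imread(f"pics/{n}.png")
    for (cx,cy,z,r,col) in circs:
        a=np.linspace(0,2*np.pi,80)
        pts=np.array([proj(S,[cx+r*np.cos(t),cy+r*np.sin(t),z]) for t in a])
        pts=((pts-[x0,y0]+.5)*s-.5).round().astype(int)
        cv2.polylines(im,[pts.reshape(-1,1,2)],True,col,1)
    cv2.imwrite(f"pics/{n}.png",im)
E
python3 - <<'E'
from ov import *
overlay("g5_scene",115,215,85,80,9,"ov1",[(.5468,-.3278,.103,.039,(0,0,255)),(.5468,-.3278,.07,.037,(0,160,0))])
crop("scene0",115,225,85,80,9,"tmp")
overlay("scene0",115,215,85,85,9,"ov2",[(.5468,-.3278,.07,.037,(0,0,255)),(.5468,-.3278,.0,.036,(0,160,0))])
E
```

```text
(no output)
```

View pics/ov1.png

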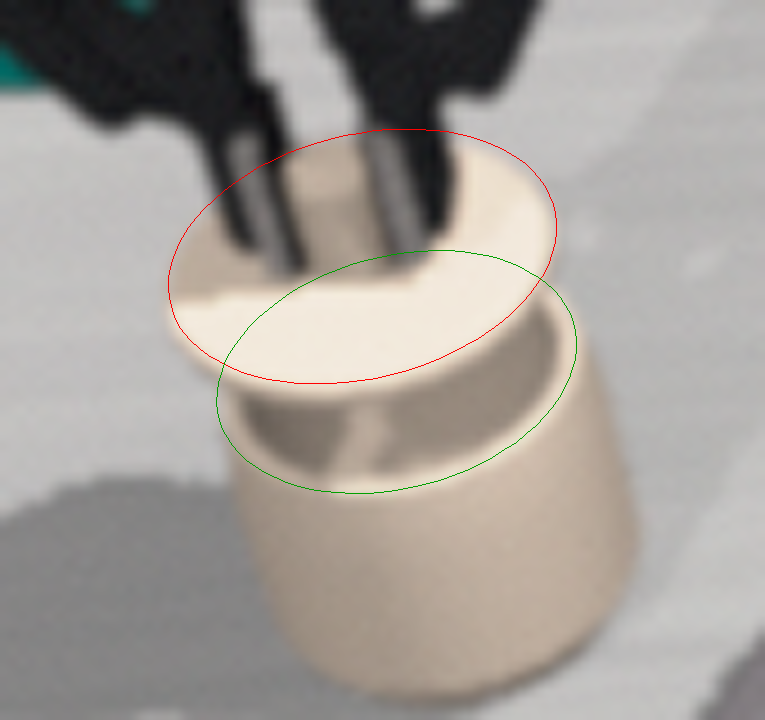

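View pics/ov2.png

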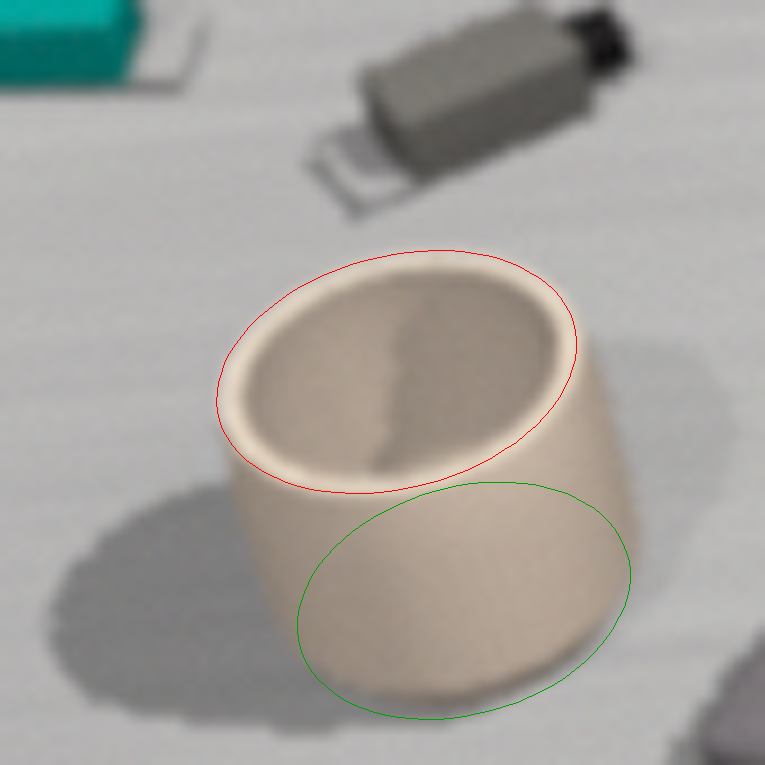

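Both circles lie on their contours to within about 0.3 px, so the lid is level and concentric with the jar to within about 1 mm. I'll lower it.

```bash
python3 - <<'E'
from h import *
p=(.5468,-.3278)
manip.movel([*p,.092],speed=.1,f_stop=8)
print(manip.movel([*p,.0775],speed=.03,f_stop=6)); st()
E
```

```text
True
t 47.4 pos [ 0.5468 -0.3278  0.0788] F [-1.1 -0.4  5.8] grip 0.214
```

The contact height of 0.0788 matches the seated value of 0.0787. I'll release, retreat and check.

```bash
python3 - <<'E'
from h import *
p=(.5468,-.3278)
claw.release(); manip.dwell(.3)
manip.movel([*p,.2],speed=.15); st()
manip.movej([1.058,.3,1.521,0,1.321,-.067]); manip.dwell(.3); st()
snap("f"); 
from ov import overlay
overlay("f_scene",115,205,85,80,7,"f1",[(.5468,-.3278,.076,.039,(0,0,255))])
crop("f_scene",265,175,150,110,5.3,"f2"); crop("f_top",210,215,150,100,5,"f3",1.2)
E
```

```text
t 49.3 pos [ 0.5465 -0.3276  0.1988] F [ 0.5  0.5 -0.7] grip 0.999
t 52.7 pos [0.2375 0.496  0.2312] F [ 0.1 -0.2  0.6] grip 1.000
```

View pics/f1.png

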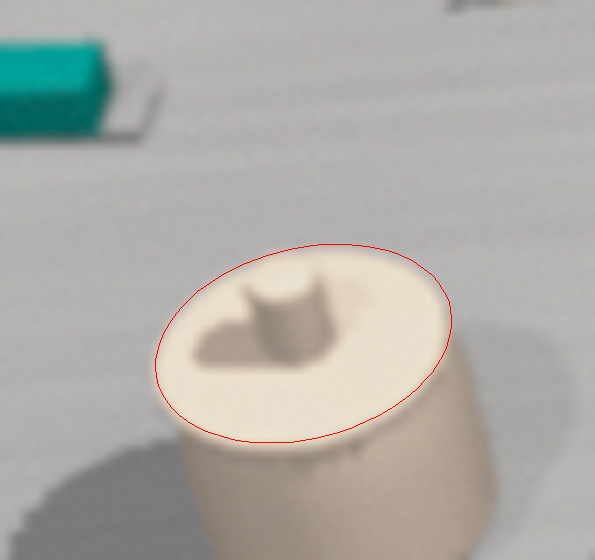

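View pics/f2.png

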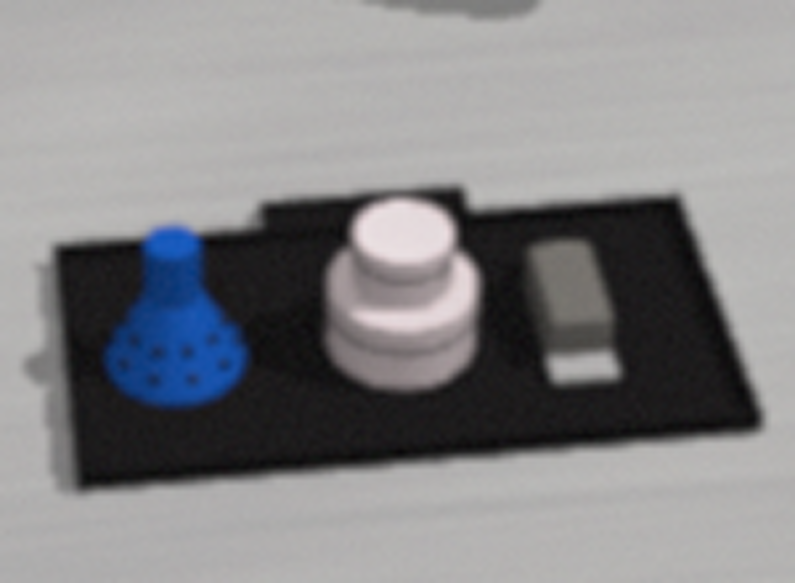

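View pics/f3.png

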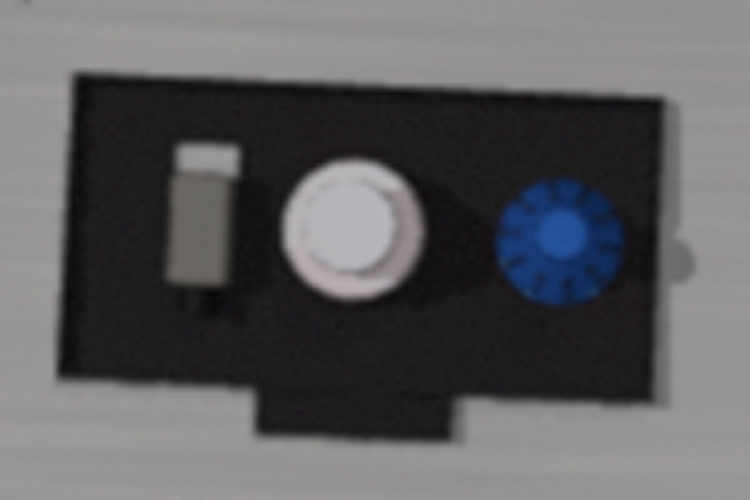

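View pics/f_top.png

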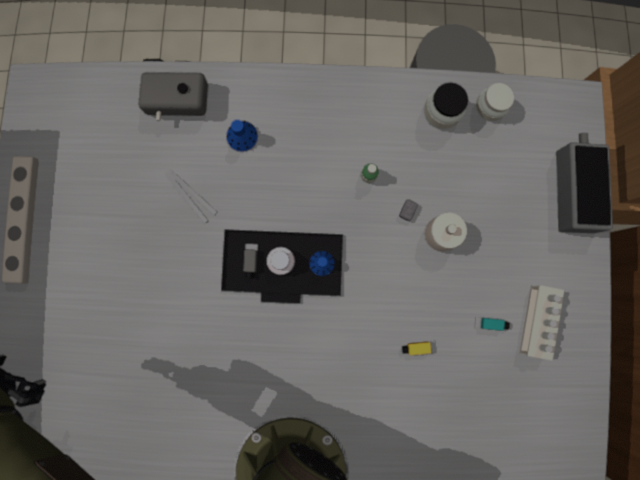

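```bash
python3 - <<'E'
from h import *
T=cam("top");S=cam("scene")
t=lambda u,v:(u/5+210-.4,v/5+215-.4); s=lambda u,v:(u/5.3+265-.4,v/5.3+175-.4)
print(back(T,t(350,226),.062),back(T,t(354,229),.036),back(S,s(404,234),.062),back(S,s(403,293),.036))
E
```

```text
[0.47112633 0.03354437] [0.47134998 0.03351397] [0.47692277 0.03468431] [0.48209865 0.03420896]
```

The two tins are concentric to 0.3 mm in the top camera. The scene camera gives 5 mm with the wide tin half hidden, and the limit is 10 mm. I'm handing in.

```bash
python3 - <<'E'
from h import *
manip.close_job(); st()
E
```

```text
the job is handed in; nothing more can be done
the job is handed in; nothing more can be done
```

The shelf is in order and the job is handed in at about 53 s of the 118 s allowed. The arm was back at its start pose with the gripper open; no verdict was reported.

What the last checks showed:

| Item | Result | Limit |
|---|---|---|
| Lid | Contact at TCP height 0.0788 m (0.0787 expected when seated); projected disc outline matches the picture | 8 mm off centre, 58–66 mm high |
| Wide tin | Within about 3 mm of the tray middle | 15 mm per axis |
| Small tin on wide tin | 0.3 mm off centre (top camera), about 5 mm (scene camera, wide tin partly hidden) | 10 mm |
| Scraper | Flat, parallel to the tray, about 68 mm left of the tin, about 2 mm off level with the tray middle | 58–88 mm, 18 mm |
| Cone | Upright, about 91 mm right of the tin, about 1.5 mm off level with the tray middle | 73–103 mm, 18 mm |
| Bottle, tong, sponge | At the same pixels as at the start | 30 mm |

**Disagreement:** the two cameras differ by 4–10 mm in absolute x. I therefore relied on positions relative to the tray and jar, where they mostly agree within about 3 mm; the small tin reading above is the exception.

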